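# Dial the strongbox combination and open the hatch

## Robot

A 6-joint arm with a two-finger parallel gripper is mounted at the origin on a cart in front of the work surface, level with it; the furniture and walls round the work are solid. World frame = base frame: x ahead of the robot, y to its left, z up, the work surface at z = 0. Lengths are in m, angles in rad, forces in N, time in s.
With the tool pointing down it reaches from about 0.275 to 0.825 m from the base axis. Payload 4.9 kg.
Tool frame: the origin (TCP) lies on the centre line of the jaws, within the pads' length; the fingertips stand 25 mm ahead of it and the grasp point (between the pads) lies 6 mm ahead of it; z points along the fingers, y is the line along which they close (so a half turn about z gives the same grasp; the last joint's range is limited). The gripper opens to 85 mm and grips with 20 to 120 N. Pads are 22 mm wide; open, the fingers measure 114 mm over their backs; the gripper's body (76 mm by 85 mm) begins 54 mm behind the grasp point. The pads swing forward as they close: fully open they stand 13 mm farther back than shut.
Start: joints at [1.201, 0.326, -0.193, 1.052, 0, 1.437], TCP at [0.128, 0.535, 0.23] pointing down, gripper open.
Joint ranges: [-2.65, 2.65], [-0.97, 1.79], [-1.3, 1.35], [-1.93, 2.1], [-1.47, 1.37], [-3.14, 3.14]. Speed limits (rad/s): [2.57, 2.57, 3.14, 3.14, 3.14, 3.14].

## Interface

Orientations are given as a rotation vector (axis times angle).
In Python, from rig import telemetry, capture, r, boxes_of, cut_out, place_of gives the robot as it stands.
- The arm moves only by the shell command python3 -m inch 'ROWS' [FORCE]. ROWS is JSON, a list of rows, each a list of 5 numbers: the shift along the tool's x, y, z in m, then the turn about the tool's z in degrees, then the closure, from -1 (fully open) to 1 (shut). In form: [[x, y, z, twist, gripper], ...]. A call has 1 to 8 rows; each row is the pose to reach, as a shift and turn from the pose commanded when the call began, along the tool's axes at that moment; what a row does not reach only later rows make up. A row lasts 1/10 s, in which the tool goes at most 50 mm and 8.59 degrees, less where a joint would pass 70% of its speed; a pose out of reach is approached as far as the arm can. A call with a gripper value outside its range is refused whole. The fingers move at their own pace and stop on an object; FORCE is the grip in N (left out, the last holds). Time passes only in rows, so rows that repeat a pose let the fingers close. It gives the time, the measured TCP pose, the force, the opening and the grip force at its end, in the units of the state.
- telemetry.state(): the state, without advancing time (a new reading comes with each control period).
- capture(name): name is "side" or "top"; returns a dict with "frame" (420x560x3 uint8, blue, green, red), "range_z" (420x560 float32, m along the optical axis (not along the pixel's ray), 0 where there is no reading), "camera_matrix" (3x3 intrinsics, pixels), "k1" (the pictures are not rectified: a ray, as slopes to the right and down, at radius r is drawn at 1 + k1 r^2 times it, then the intrinsics apply), "world_from_camera" (4x4, takes a point from camera to world coordinates). Camera axes: x right, y down, z forward; pixel columns grow to the right and rows downward; lengths in m; the calibration is good to about 2 mm. A picture is of the moment at which its call begins.
- r.sign_off(): hands the job in; it is judged then, once.
Trained networks look in the newest picture that a camera, given by its name, has taken for a name from the list of things; names that differ only in an ending like _2 or _b are one class to them, and where a whole thing is asked for, a point or a joint stands for the part that bears it (a point fixed in the world has none). Each returns a list of dicts, best first, with "score" (0 to 1); they miss things now and then, are a little off and sometimes report something else, mostly with a low value. They report only what shows in the picture. A call takes as long as a camera call.
- boxes_of(name, camera): "at" ([x, y, z] in m, in world coordinates, good to about 4 mm: the middle of the surface that is visible of it).
- cut_out(name, camera): "region" (420x560 bool, what is visible of it).
- place_of(name, camera): "at" ([x, y, z] in m, in world coordinates, good to about 4 mm: a listed point, or the origin of a listed thing).
The state is a dict: "t": time; "joints": joint angles; "qvel": joint speeds; "effort": joint torques, N m; "position": TCP position; "ee_rot": TCP orientation; "force": force on the tool from outside, world axes, zero at the start; "moment": the same for the moment, N m; "width": finger opening in m; "gripper_force": force on a finger pad.
Only numpy, scipy, OpenCV 4.12 (cv2) and the standard library are available. Lean on these libraries where they do the work, as an engineer would, in place of code of your own. Each camera call takes 0.05 s, during which the arm holds its last target. There are 200 camera calls.

## Task

Open the strongbox. Work its lock with the crank on the dial, all turns as seen from above: turn clockwise past the round stud once and stop with the crank in line with it the second time you reach it, then turn back anticlockwise past the bar-shaped stud once and stop in line with it the second time you reach it, then turn clockwise again, slowly and gently, until the bolt jumps back and the dial comes up against its stop, never forcing the lock. Then let go of the crank, slide the hatch fully back, away from the robot, let go, and leave everything else where it is.

Things in the scene. Friction and masses are not known exactly. Their poses are not given: they have to be found in the camera images.
- strongbox: fixed grey steel case, 220 (x) x 280 (y) x 80 mm high, flat deck at z = 0.080 m; origin at the centre of its underside; x points to its rear (away from the robot), y to its left, z up. The dial is on the right of the deck (-y), the hatch on the left (+y), the bolt between them
- dial_axis (a point): on the strongbox: point on the dial's upright axis level with the dial's face, at (-30, -65, 100) mm in the strongbox's frame. The dial is a black disc 92 mm across in a flat aluminium ring 144 mm across with plain ticks; it turns two hidden wheels and takes 1 to 6 N at the crank, more as wheels are picked up
- crank_grip (a point): centre of the crank at gripping height, 34 mm above the dial's face: an upright waisted aluminium post 16 mm thick (18 at its ends), 46 mm high, 34 mm from the dial's axis; it spins freely on its own axis, so a gripper of constant orientation can carry it round. A white line on the dial's face runs out from the centre under it
- dial (a joint): dial angle (rad), growing clockwise from above, counted over several turns; at 0 (and each full turn) the crank is on the strongbox's -y side of the dial axis, at 1.57 on its -x side. Starts between -1.0 and 0.2. No end stops. Reverse within 0.16 rad of each stud. When the bolt blocks the dial it bears 39 mm from its axis
- round_stud (a point): centre of the top of the round stud, a dark steel disc 14 mm across and 6 mm high on the ring, 60 mm from the dial axis; the crank is in line with it at dial angle 1.1 rad plus full turns
- bar_stud (a point): centre of the top of the bar-shaped stud, a dark steel bar 18 x 6 mm lying radially, 6 mm high on the ring, 60 mm from the dial axis; in line with the crank at dial angle 0.1 rad plus full turns. The last number has no mark and differs from lock to lock: 1.4 to 2.8 rad clockwise of this stud, to be found by feel
- bolt: steel bolt bar 12 x 42 mm between dial and hatch, origin at the strongbox's origin while locked; its tongue between two keepers locks the hatch. After two right reversals, the dial coming clockwise to its last number lets a spring shoot it 12 mm to the strongbox's -y; it then blocks the dial within 0.15 rad. Over 18 N on the bolt, from forcing the blocked dial or the locked hatch, spoils the lock
- hatch (a joint): how far the hatch is open (m): 0 shut, 0.075 at the rear end of its travel; it slides along the strongbox's +x with 2 to 4 N of friction and stays where it is left. Aluminium plate 90 x 100 x 6 mm on the deck
- hatch_grip (a point): on the black handle block of the hatch (14 mm along x, 50 mm along y, rising from 6 mm to 34 mm above the deck): centre of the block, 26.5 mm above the deck; at (-45, 79, 106.5) mm in the strongbox's frame when shut
- timer: small white timer, 46 x 66 x 58 mm, standing left of the strongbox; loose, origin under its centre; not to be moved
- marker_1: marker pen, 135 mm, lying in front of the strongbox; loose; not to be moved
- forceps: steel forceps, 146 mm, lying to the right of the strongbox; loose; not to be moved
- vial_3: capped culture tube, 18 mm thick and 88 mm high, standing behind the strongbox; loose; not to be moved

How it is judged:
By the outcome, as a careful person would: the job done as asked, in the order asked, and still so for the second after the job is handed in, with the robot touching nothing.
It also fails if it takes over 72 s, if anything falls off the work surface, if the arm or the gripper's body presses on something with over 40 N, if the wrist force passes 120 N, or if a joint passes its speed limit or range.

## Working session

There is one attempt and no reset: what is moved stays moved. The work goes in short steps, Python scripts to look and compute and a shell command to move; the robot and the scene stay as the last step left them, time stands still between calls to the robot, and variables do not carry over. Pictures are saved under pics/ and viewed, at most 10 in all, crops included, and the job is handed in when it is done.

```bash
mkdir -p pics; ls; cat > h.py <<'E'
import numpy as np, cv2
from rig import telemetry, capture, r, boxes_of, cut_out, place_of
from scipy.spatial.transform import Rotation as R
E
python3 - <<'E'
from h import *
s=telemetry.state(); print({k:np.round(v,3).tolist() for k,v in s.items()})
for c in ("side","top"):
    d=capture(c); cv2.imwrite(f"pics/{c}0.png",d["frame"])
    print(c,d["camera_matrix"].round(1).tolist(),d["k1"],d["world_from_camera"].round(3).tolist())
    for n in ("strongbox","dial_axis","crank_grip","round_stud","bar_stud","bolt","hatch_grip","timer","marker_1","forceps","vial_3"):
        print(n,[(np.round(p["at"],4).tolist(),round(p["score"],2)) for p in place_of(n,c)[:2]])
E
```

```text
pics
{'t': 0.0, 'joints': [1.201, 0.327, -0.194, 1.052, 0.0, 1.437], 'qvel': [0.001, 0.001, -0.0, -0.001, 0.002, 0.002], 'effort': [0.001, -44.34, 26.244, 0.016, -0.0, -0.0], 'position': [0.128, 0.534, 0.229], 'ee_rot': [-0.369, -3.119, 0.003], 'force': [-0.66, 0.256, 0.085], 'moment': [-0.034, -0.024, 0.06], 'gripper_force': 0.0, 'width': 0.085}
side [[390.6, 0.0, 277.0], [0.0, 390.6, 209.8], [0.0, 0.0, 1.0]] -0.024189234615414508 [[0.904, -0.164, 0.396, 0.206], [-0.428, -0.298, 0.853, -0.738], [-0.021, -0.94, -0.34, 0.427], [0.0, 0.0, 0.0, 1.0]]
strongbox [([0.5179, 0.0619, -0.0011], 0.77)]
dial_axis [([0.4733, 0.0095, 0.0985], 0.55), ([0.4782, -0.1113, -0.0037], 0.28)]
crank_grip [([0.4711, -0.0286, 0.1324], 0.7)]
round_stud [([0.4158, -0.0143, 0.0949], 0.7)]
bar_stud [([0.454, -0.0463, 0.0891], 0.83)]
bolt []
hatch_grip [([0.4901, 0.1515, 0.1035], 0.73)]
timer []
marker_1 [([0.3652, 0.0846, 0.0022], 0.56)]
forceps [([0.4751, -0.1134, -0.0027], 0.65)]
vial_3 []
top [[537.8, 0.0, 267.0], [0.0, 537.8, 218.5], [0.0, 0.0, 1.0]] 0.030592518282037708 [[0.125, -0.971, 0.205, 0.31], [-0.992, -0.122, 0.029, 0.03], [-0.003, -0.207, -0.978, 1.242], [0.0, 0.0, 0.0, 1.0]]
strongbox [([0.5164, 0.0613, 0.0026], 0.64)]
dial_axis [([0.4569, -0.0471, 0.0886], 0.73), ([0.4804, 0.0105, 0.099], 0.58)]
crank_grip [([0.475, -0.0301, 0.1356], 0.53)]
round_stud [([0.4136, -0.0076, 0.0906], 0.67)]
bar_stud [([0.4923, 0.1498, 0.1092], 0.64), ([0.4594, -0.0469, 0.0895], 0.63)]
bolt [([0.5208, 0.0618, 0.0017], 0.54)]
hatch_grip [([0.4924, 0.1491, 0.1078], 0.85)]
timer [([0.6145, 0.2488, -0.0015], 0.84)]
marker_1 []
forceps [([0.4758, -0.1117, 0.0016], 0.44)]
vial_3 [([0.6597, 0.0874, -0.0016], 0.59)]
```

```bash
cat >> h.py <<'E'
# strongbox fit: box points (m) vs. network points
def a2p(a,rad=.060): return np.array([-.030,-.065])+rad*np.array([-np.sin(a),-np.cos(a)])
E
cat > pix.py <<'E'
from h import *
def world(d,u,v,z=None):
    K=d["camera_matrix"]; T=d["world_from_camera"]
    xd=np.array([(u-K[0,2])/K[0,0],(v-K[1,2])/K[1,1]]); x=xd.copy()
    for _ in range(8): x=xd/(1+d["k1"]*(x@x))
    ray=T[:3,:3]@np.r_[x,1]; o=T[:3,3]
    s=(z-o[2])/ray[2] if z is not None else d["range_z"][int(v),int(u)]
    return o+s*ray
def proj(d,p):
    T=d["world_from_camera"]; c=T[:3,:3].T@(np.array(p)-T[:3,3]); x=c[:2]/c[2]
    x=x*(1+d["k1"]*(x@x)); K=d["camera_matrix"]; return K[0,0]*x[0]+K[0,2],K[1,1]*x[1]+K[1,2]
E
python3 - <<'E'
from h import *; from pix import *
from scipy.optimize import least_squares
B={"strongbox":[0,0],"dial_axis":[-.03,-.065],"round_stud":a2p(1.1),"bar_stud":a2p(.1),"hatch_grip":[-.045,.079]}
obs=[("strongbox",.5179,.0619),("strongbox",.5164,.0613),("dial_axis",.4733,.0095),("dial_axis",.4804,.0105),("round_stud",.4158,-.0143),("round_stud",.4136,-.0076),("bar_stud",.454,-.0463),("bar_stud",.4594,-.0469),("hatch_grip",.4901,.1515),("hatch_grip",.4924,.1491)]
def f(p):
    c,s=np.cos(p[2]),np.sin(p[2]); M=np.array([[c,-s],[s,c]])
    return np.concatenate([M@B[n]+p[:2]-[x,y] for n,x,y in obs])
q=least_squares(f,[.517,.061,-.2],loss="soft_l1",f_scale=.003); print(q.x,(q.fun*1000).round(1))
X,Y,t=q.x; W=lambda b,z:np.r_[X+np.cos(t)*b[0]-np.sin(t)*b[1],Y+np.sin(t)*b[0]+np.cos(t)*b[1],z]
for c in("top","side"):
    d=capture(c); im=cv2.resize(d["frame"],None,fx=1.4,fy=1.4)
    pts=[W(a2p(1.1),.103),W(a2p(.1),.103),W([-.03,-.065],.1),W([-.045,.079],.114)]+[W([sx*.11,sy*.14],.08) for sx in(-1,1) for sy in(-1,1)]+[W(a2p(a,.072),.1) for a in np.arange(0,6.3,.5)]
    for p in pts:
        u,v=proj(d,p); cv2.circle(im,(int(u*1.4),int(v*1.4)),2,(0,0,255),-1)
    cv2.imwrite(f"pics/{c}1.png",im)
    # crank: depth points above z .12 near the dial
    P=[]
    H,Wd=d["range_z"].shape
    for v in range(0,H,1):
        for u in range(0,Wd,1):
            if d["range_z"][v,u]>0: 
                p=world(d,u,v); 
                if .11<p[2]<.16 and np.hypot(*(p-W([-.03,-.065],0))[:2])<.06:P.append(p)
    P=np.array(P); print(c,len(P),P.min(0),P.max(0),P[P[:,2]>P[:,2].max()-.006].mean(0))
print("axis",W([-.03,-.065],.1),"hatch",W([-.045,.079],.1065))
E
```

```text
[ 0.51774937  0.06416421 -0.2218252 ] [-0.2  2.3  1.3  2.9  0.9 -2.1 -6.2 -3.1  0.2  6.9  2.4  0.2  1.2 -3.3
 -4.2 -2.7  1.1 -0.4 -1.2  2. ]
top 66 [ 0.4656787  -0.03711416  0.11047255] [ 0.48146374 -0.02178403  0.15087387] [ 0.47345013 -0.02876694  0.14703739]
side 139 [ 0.46554604 -0.04009614  0.11059291] [ 0.48006932 -0.02343985  0.14881802] [ 0.472408   -0.03319982  0.14601897]
axis [0.47418376 0.00735718 0.1       ] hatch [0.49123281 0.15112898 0.1065    ]
```

View pics/top1.png

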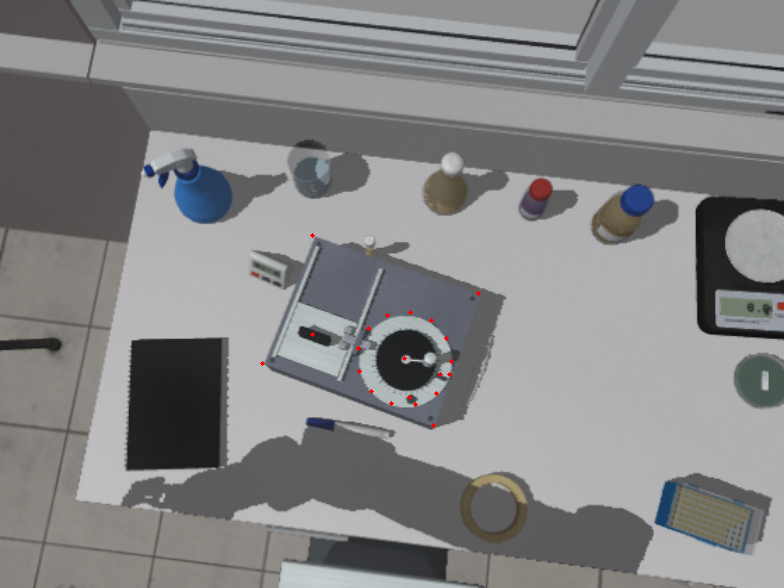

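View pics/side1.png

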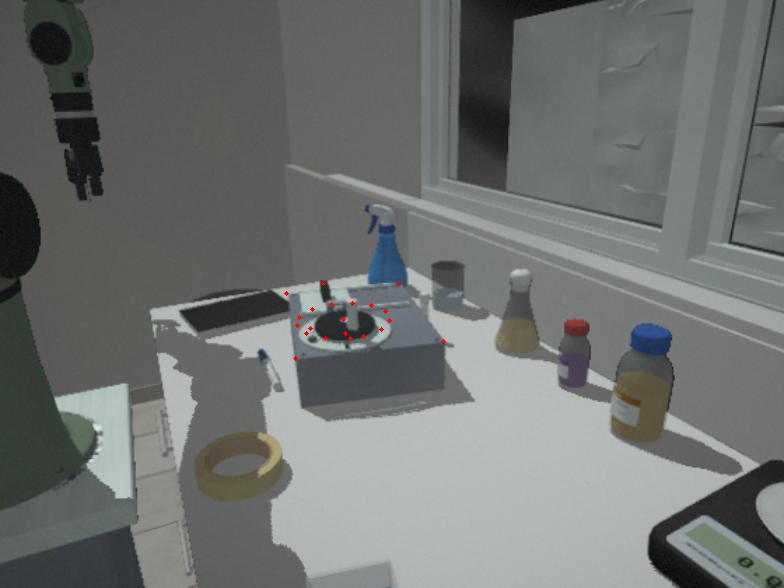

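```bash
python3 - <<'E'
from h import *; from pix import *
from scipy.optimize import least_squares
for c in("top","side"):
    d=capture(c); g=d["frame"].max(2)
    u0,v0=proj(d,[.4745,.0085,.1])
    # rays from centre: first crossing dark->bright, at z=.1
    def edge(zlev,rr,lo):
        pts=[]
        for a in np.arange(0,2*np.pi,.05):
            prof=[]
            for q in rr:
                u,v=proj(d,[.4745+q*np.cos(a),.0085+q*np.sin(a),zlev]); prof.append(cv2.getRectSubPix(g,(1,1),(u,v))[0,0])
            df=np.diff(np.array(prof,float)); i=np.argmax(df if lo else -df)
            pts.append([.4745+rr[i]*np.cos(a),.0085+rr[i]*np.sin(a)])
        return np.array(pts)
    for nm,z,rr,lo,rad in(("disc",.1,np.arange(.036,.056,.0005),1,.046),("ring",.084,np.arange(.062,.082,.0005),0,.072)):
        P=edge(z,rr,lo)
        q=least_squares(lambda p:np.hypot(P[:,0]-p[0],P[:,1]-p[1])-p[2],[.4745,.0085,rad],loss="cauchy",f_scale=.001)
        print(c,nm,q.x.round(4),np.median(abs(q.fun)).round(4))
    # deck edges via hatch/ strongbox cutout
    if c=="top":
        m=cut_out("strongbox",c)[0]["region"]; print(m.sum())
        P=np.array([world(d,u,v) for v,u in np.argwhere(m)]); P=P[(abs(P[:,2]-.08)<.012)]; print(len(P),np.median(P[:,2]))
        rct=cv2.minAreaRect((P[:,:2]*1000).astype(np.float32)); print(rct)
    cv2.imwrite(f"pics/c{c}.png",cv2.resize(d["frame"][int(v0)-60:int(v0)+60,int(u0)-70:int(u0)+70],None,fx=5,fy=5,interpolation=cv2.INTER_CUBIC)); print("crop",int(u0)-70,int(v0)-60)
E
```

```text
top disc [0.473  0.0034 0.0474] 0.0007
top ring [0.4732 0.0057 0.071 ] 0.0004
12922
10640 0.08211733607962834
((517.088134765625, 62.06541442871094), (281.793212890625, 221.41217041015625), 76.93384552001953)
crop 218 195
side disc [0.4736 0.0016 0.0461] 0.0022
side ring [0.4748 0.0051 0.0706] 0.0012
crop 175 168
```

View pics/ctop.png

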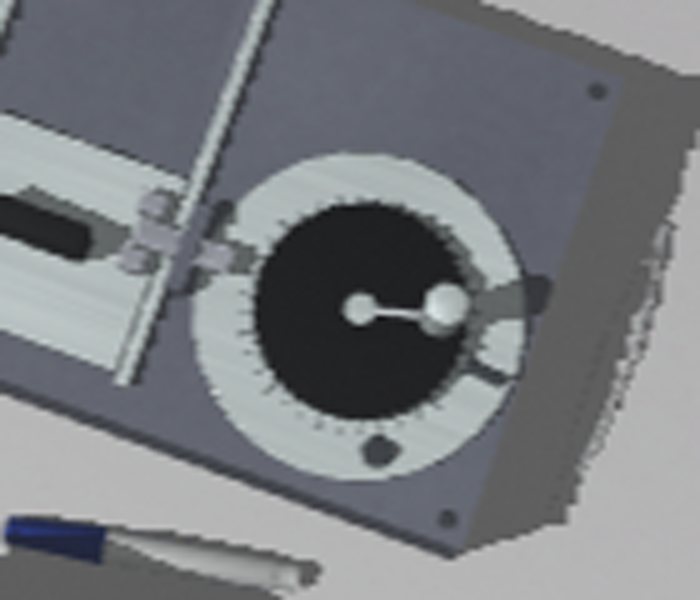

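```bash
cat >> h.py <<'E'
AX=np.array([.4733,.0053]); YAW=-.227
def crank(a,z=.140,rad=.034):
    f=-np.pi/2-a+YAW; return np.r_[AX+rad*np.array([np.cos(f),np.sin(f)]),z]
def box(x,y,z):
    c,s=np.cos(YAW),np.sin(YAW); return np.array([.5172+c*x-s*y,.0621+s*x+c*y,z])
def shift(p,frm=None):   # tool-frame shift to world point p
    s=telemetry.state(); M=R.from_rotvec(s["ee_rot"]).as_matrix()
    return (M.T@(np.array(p)-(s["position"] if frm is None else frm))).round(4).tolist()
E
python3 - <<'E'
from h import *
print(shift([.4732,-.0288,.23])); print(R.from_rotvec(telemetry.state()["ee_rot"]).as_matrix().round(3))
E
```

```text
[-0.4669, -0.4674, -0.0004]
[[-0.972  0.234 -0.   ]
 [ 0.234  0.972 -0.   ]
 [ 0.    -0.    -1.   ]]
```

```bash
python3 -m inch '[[-0.02,-0.02,0,0,-1],[-0.05,-0.05,0,0,-1],[-0.08,-0.08,0,0,-1],[-0.11,-0.11,0,0,-1],[-0.14,-0.14,0,0,-1],[-0.17,-0.17,0,0,-1],[-0.2,-0.2,0,0,-1],[-0.23,-0.23,0,0,-1]]' && python3 -m inch '[[-0.03,-0.03,0,0,-1],[-0.06,-0.06,0,0,-1],[-0.09,-0.09,0,0,-1],[-0.12,-0.12,0,0,-1],[-0.15,-0.15,0,0,-1],[-0.18,-0.18,0,0,-1],[-0.21,-0.21,0,0,-1],[-0.2369,-0.2374,0,0,-1]]' && python3 - <<'E'
from h import *
print(shift([.4732,-.0288,.140]),telemetry.state()["joints"],telemetry.state()["force"])
E
```

```text
t: 2.25
position: [0.2991, 0.256, 0.2299]
ee_rot: [0.369, 3.119, 0.001]
force: [0.5, 0.7, -0.0]
width: 0.0853
gripper_force: 0.0
t: 3.05
position: [0.4742, -0.0307, 0.2298]
ee_rot: [0.371, 3.119, -0.0]
force: [1.0, 0.4, 0.2]
width: 0.0851
gripper_force: 0.0
[0.0015, 0.0016, 0.0898] [-2.20232179e-01  1.87334252e-01 -3.79055472e-01  1.00359922e+00
  6.22735511e-05  1.64750216e-02] [1.01083012 0.40210241 0.15683002]
```

```bash
python3 -m inch '[[0.001,0.001,0.02,0,-1],[0.001,0.001,0.045,0,-1],[0.001,0.001,0.065,0,-1],[0.001,0.001,0.08,0,-1],[0.001,0.001,0.09,0,-1],[0.001,0.001,0.09,0,-1]]' 40 && python3 -m inch '[[0,0,0,0,1],[0,0,0,0,1],[0,0,0,0,1],[0,0,0,0,1],[0,0,0,0,1],[0,0,0,0,1],[0,0,0,0,1],[0,0,0,0,1]]' 40 && python3 - <<'E'
from h import *
for c in("top","side"):
    d=capture(c); print([(np.round(p["at"],4).tolist(),round(p["score"],2)) for p in place_of("crank_grip",c)[:1]])
E
```

```text
t: 3.65
position: [0.4716, -0.0274, 0.1385]
ee_rot: [-0.369, -3.118, -0.0]
force: [0.2, -0.7, -0.3]
width: 0.0855
gripper_force: 0.0
t: 4.45
position: [0.4728, -0.028, 0.1401]
ee_rot: [0.37, 3.119, -0.002]
force: [-1.0, -2.1, 5.9]
width: 0.0135
gripper_force: 39.1
[]
[([0.4754, -0.0286, 0.1355], 0.53)]
```

```bash
cat >> h.py <<'E'
M0=np.array([[-.972,.234],[.234,.972]])
def rows(a0,a1,n=8,rad=.034):
    p=crank(a0,rad=rad)[:2]
    print("["+",".join("[%.4f,%.4f,0,0,1]"%tuple(M0.T@(crank(a,rad=rad)[:2]-p)) for a in np.linspace(a0,a1,n+1)[1:])+"]", "end",crank(a1)[:2].round(4))
E
python3 -c "
from h import *
rows(-.22,.78);rows(.78,2.78);rows(2.78,4.78);rows(4.78,6.38);rows(6.38,7.383)"
```

```text
[[0.0042,-0.0007,0,0,1],[0.0084,-0.0009,0,0,1],[0.0127,-0.0005,0,0,1],[0.0168,0.0003,0,0,1],[0.0208,0.0017,0,0,1],[0.0246,0.0036,0,0,1],[0.0282,0.0060,0,0,1],[0.0314,0.0087,0,0,1]] end [ 0.4446 -0.0129]
[[0.0053,0.0066,0,0,1],[0.0088,0.0143,0,0,1],[0.0103,0.0227,0,0,1],[0.0096,0.0311,0,0,1],[0.0069,0.0392,0,0,1],[0.0023,0.0463,0,0,1],[-0.0039,0.0520,0,0,1],[-0.0114,0.0561,0,0,1]] end [0.4687 0.039 ]
[[-0.0082,0.0021,0,0,1],[-0.0167,0.0020,0,0,1],[-0.0249,-0.0001,0,0,1],[-0.0323,-0.0042,0,0,1],[-0.0385,-0.0100,0,0,1],[-0.0430,-0.0172,0,0,1],[-0.0457,-0.0252,0,0,1],[-0.0463,-0.0337,0,0,1]] end [ 0.5058 -0.0046]
[[0.0011,-0.0067,0,0,1],[0.0035,-0.0131,0,0,1],[0.0070,-0.0188,0,0,1],[0.0117,-0.0237,0,0,1],[0.0173,-0.0276,0,0,1],[0.0235,-0.0304,0,0,1],[0.0301,-0.0318,0,0,1],[0.0369,-0.0319,0,0,1]] end [ 0.4625 -0.0269]
[[0.0042,0.0006,0,0,1],[0.0083,0.0018,0,0,1],[0.0122,0.0035,0,0,1],[0.0159,0.0056,0,0,1],[0.0193,0.0082,0,0,1],[0.0223,0.0112,0,0,1],[0.0250,0.0145,0,0,1],[0.0272,0.0182,0,0,1]] end [ 0.4403 -0.0029]
```

```bash
python3 -m inch '[[0.0042,-0.0007,0,0,1],[0.0084,-0.0009,0,0,1],[0.0127,-0.0005,0,0,1],[0.0168,0.0003,0,0,1],[0.0208,0.0017,0,0,1],[0.0246,0.0036,0,0,1],[0.0282,0.0060,0,0,1],[0.0314,0.0087,0,0,1]]'; python3 - <<'E'
from h import *
d=capture("top"); s=telemetry.state(); print(s["position"],s["force"],s["moment"])
cv2.imwrite("pics/t3.png",cv2.resize(d["frame"][175:335,190:390],None,fx=4,fy=4,interpolation=cv2.INTER_CUBIC))
E
```

```text
t: 5.45
position: [0.4435, -0.012, 0.1401]
ee_rot: [0.37, 3.12, -0.002]
force: [-0.3, -3.2, 8.9]
width: 0.0136
gripper_force: 39.8
[ 0.44294836 -0.01113416  0.14000493] [-1.7971017  -0.67473339  9.86967333] [-0.2363081   0.28035131 -0.00050058]
```

View pics/t3.png

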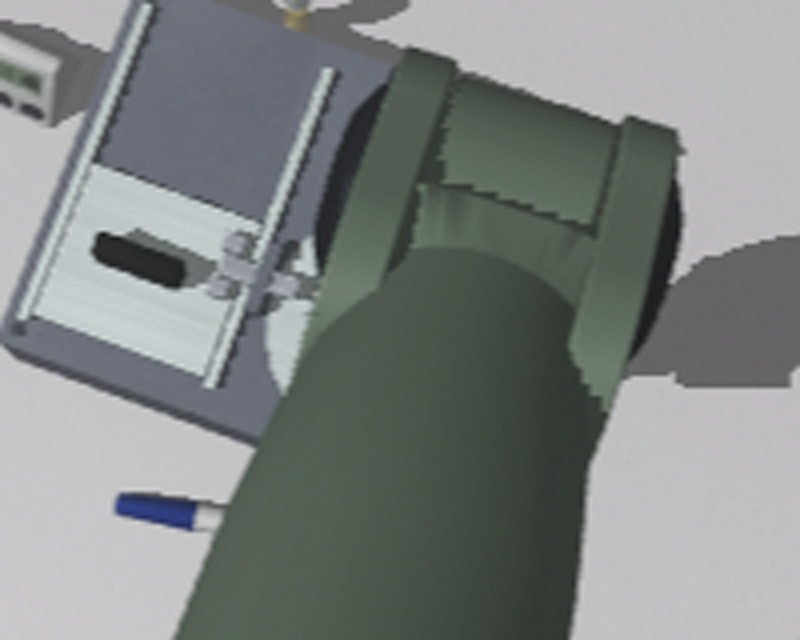

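```bash
cat >> h.py <<'E'
def ang():
    s=telemetry.state(); v=s["position"][:2]-AX; return (-np.pi/2+YAW-np.arctan2(v[1],v[0]))%(2*np.pi),np.hypot(*v),s
def go(a1,n=8,near=None):   # rows from the measured pose on to dial angle a1
    capture("side"); a,rd,s=ang(); 
    if near is not None: a+=2*np.pi*round((near-a)/(2*np.pi))
    f=R.from_rotvec(s["ee_rot"]).as_matrix()[:2,:2]; F=np.array(s["force"]); e=(s["position"][:2]-AX)/rd; t=np.array([e[1],-e[0]])
    print("a %.3f r %.4f z %.4f t %.2f F"%(a,rd,s["position"][2],s["t"]),F.round(1),"Ft %.1f Fr %.1f"%(F[:2]@t,F[:2]@e))
    print("["+",".join("[%.4f,%.4f,0,0,1]"%tuple(f.T@(crank(b)[:2]-s["position"][:2])) for b in np.linspace(a,a1,n+1)[1:])+"]")
E
python3 -c "
from h import *
go(2.8)"
```

```text
a 0.850 r 0.0345 z 0.1400 t 5.55 F [-2.3 -0.7  9.3] Ft 0.5 Fr 2.3
[[0.0043,0.0071,0,0,1],[0.0073,0.0148,0,0,1],[0.0083,0.0231,0,0,1],[0.0072,0.0313,0,0,1],[0.0043,0.0390,0,0,1],[-0.0005,0.0457,0,0,1],[-0.0067,0.0512,0,0,1],[-0.0141,0.0549,0,0,1]]
```

```bash
python3 -m inch '[[0.0043,0.0071,-0.001,0,1],[0.0073,0.0148,-0.001,0,1],[0.0083,0.0231,-0.001,0,1],[0.0072,0.0313,-0.001,0,1],[0.0043,0.0390,-0.001,0,1],[-0.0005,0.0457,-0.001,0,1],[-0.0067,0.0512,-0.001,0,1],[-0.0141,0.0549,-0.001,0,1]]'; python3 -c "
from h import *
go(4.8)"
```

```text
t: 6.35
position: [0.469, 0.0399, 0.1401]
ee_rot: [-0.367, -3.116, -0.002]
force: [-5.2, -0.9, 6.6]
width: 0.0135
gripper_force: 40.0
a 2.845 r 0.0346 z 0.1403 t 6.40 F [ 0.3 -1.   0.4] Ft 0.3 Fr -1.1
[[-0.0083,0.0009,0,0,1],[-0.0166,0.0004,0,0,1],[-0.0245,-0.0021,0,0,1],[-0.0316,-0.0065,0,0,1],[-0.0374,-0.0124,0,0,1],[-0.0416,-0.0195,0,0,1],[-0.0439,-0.0275,0,0,1],[-0.0443,-0.0358,0,0,1]]
```

```bash
python3 -m inch '[[-0.0083,0.0009,0,0,1],[-0.0166,0.0004,0,0,1],[-0.0245,-0.0021,0,0,1],[-0.0316,-0.0065,0,0,1],[-0.0374,-0.0124,0,0,1],[-0.0416,-0.0195,0,0,1],[-0.0439,-0.0275,0,0,1],[-0.0443,-0.0358,0,0,1]]'; python3 -c "
from h import *
go(6.5)"
```

```text
t: 7.2
position: [0.5053, -0.0033, 0.1402]
ee_rot: [-0.366, -3.119, -0.013]
force: [-1.5, 6.9, 2.8]
width: 0.0139
gripper_force: 39.5
a 4.793 r 0.0331 z 0.1402 t 7.25 F [-2.4  3.4  4.3] Ft -2.5 Fr -3.3
[[0.0004,-0.0072,0,0,1],[0.0032,-0.0139,0,0,1],[0.0073,-0.0198,0,0,1],[0.0126,-0.0248,0,0,1],[0.0188,-0.0285,0,0,1],[0.0257,-0.0308,0,0,1],[0.0329,-0.0316,0,0,1],[0.0401,-0.0308,0,0,1]]
```

```bash
sed -i 's/^AX=.*;/AX=np.array([.4727,.0055]);/' h.py; python3 -m inch '[[0.0004,-0.0072,0,0,1],[0.0032,-0.0139,0,0,1],[0.0073,-0.0198,0,0,1],[0.0126,-0.0248,0,0,1],[0.0188,-0.0285,0,0,1],[0.0257,-0.0308,0,0,1],[0.0329,-0.0316,0,0,1],[0.0401,-0.0308,0,0,1]]'; python3 -c "
from h import *
go(7.3,near=6.5)"
```

```text
t: 8.05
position: [0.4618, -0.0267, 0.1404]
ee_rot: [0.368, 3.115, 0.003]
force: [6.7, -0.6, -7.8]
width: 0.013
gripper_force: 39.1
a 6.431 r 0.0340 z 0.1403 t 8.10 F [ 2.2  1.5 -1.8] Ft -1.5 Fr -2.2
[[0.0036,0.0007,0,0,1],[0.0071,0.0018,0,0,1],[0.0105,0.0033,0,0,1],[0.0137,0.0052,0,0,1],[0.0167,0.0073,0,0,1],[0.0194,0.0098,0,0,1],[0.0219,0.0126,0,0,1],[0.0240,0.0156,0,0,1]]
```

```bash
python3 -m inch '[[0.0036,0.0007,0,0,1],[0.0071,0.0018,0,0,1],[0.0105,0.0033,0,0,1],[0.0137,0.0052,0,0,1],[0.0167,0.0073,0,0,1],[0.0194,0.0098,0,0,1],[0.0219,0.0126,0,0,1],[0.0240,0.0156,0,0,1]]'; python3 - <<'E'
from h import *; from pix import *
go(7.383,n=4,near=7.3)
d=capture("side"); cv2.imwrite("pics/s4.png",cv2.resize(d["frame"][180:280,190:310],None,fx=5,fy=5,interpolation=cv2.INTER_CUBIC))
a,rd,s=ang()
for nm,p in(("axis",np.r_[AX,.1]),("line end at a",crank(a,.1,.046)),("round",crank(1.1,.09,.06)),("bar",crank(.1,.09,.06))): print(nm,((np.array(proj(d,p))-[190,180])*5).round())
E
```

```text
t: 8.9
position: [0.4409, -0.0077, 0.1404]
ee_rot: [0.37, 3.117, -0.005]
force: [4.0, -4.1, -6.1]
width: 0.0134
gripper_force: 39.3
a 7.258 r 0.0345 z 0.1404 t 8.95 F [ 3.6 -1.1 -4.6] Ft -2.4 Fr -2.9
[[0.0002,0.0011,0,0,1],[0.0008,0.0020,0,0,1],[0.0013,0.0030,0,0,1],[0.0018,0.0039,0,0,1]]
axis [274. 244.]
line end at a [192. 276.]
round [158. 303.]
bar [281. 323.]
```

View pics/s4.png

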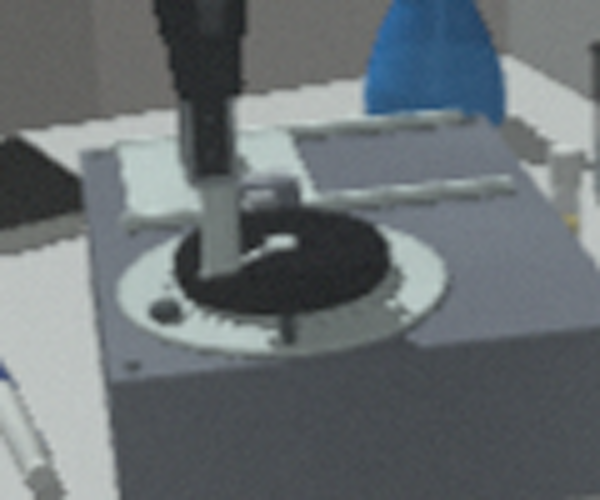

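```bash
python3 - <<'E'
from h import *; from pix import *
d=capture("side"); 
w=lambda u,v,z: world(d,190+(u-8)/5,180+(v-2)/5,z)[:2]
A=lambda p,q:(-np.pi/2+YAW-np.arctan2(*(q-p)[::-1]))%(2*np.pi)
h=w(283,242,.1)
for n,q in(("crank base",w(218,270,.1)),("crank base2",w(220,275,.1)),("round",w(165,308,.09)),("bar",w(289,324,.09))): print(n,A(h,q),np.hypot(*(q-h)))
E
```

```text
crank base 0.9217490711743446 0.03902353332634018
crank base2 0.8136250128604339 0.042438605432017606
round 1.0103071107373 0.06506634089593438
bar 0.10800391413205723 0.0641779116250979
```

```bash
python3 -m inch '[[0.0005,0.0015,0,0,1],[0.0012,0.0030,0,0,1],[0.002,0.0045,0,0,1],[0.0025,0.0055,0,0,1],[0.0025,0.0055,0,0,1]]'; python3 - <<'E'
from h import *; from pix import *
go(6.4,n=8,near=7.3)
d=capture("side"); cv2.imwrite("pics/s5.png",cv2.resize(d["frame"][215:255,205:265],None,fx=12,fy=12,interpolation=cv2.INTER_CUBIC))
E
```

```text
t: 9.55
position: [0.4388, -0.0015, 0.1404]
ee_rot: [0.37, 3.119, -0.003]
force: [4.4, -3.1, -5.5]
width: 0.0133
gripper_force: 39.4
a 7.424 r 0.0345 z 0.1404 t 9.60 F [ 4.  -3.7 -6.6] Ft -4.5 Fr -3.1
[[-0.0026,-0.0036,0,0,1],[-0.0052,-0.0071,0,0,1],[-0.0082,-0.0102,0,0,1],[-0.0115,-0.0130,0,0,1],[-0.0152,-0.0153,0,0,1],[-0.0192,-0.0171,0,0,1],[-0.0233,-0.0184,0,0,1],[-0.0276,-0.0191,0,0,1]]
```

View pics/s5.png

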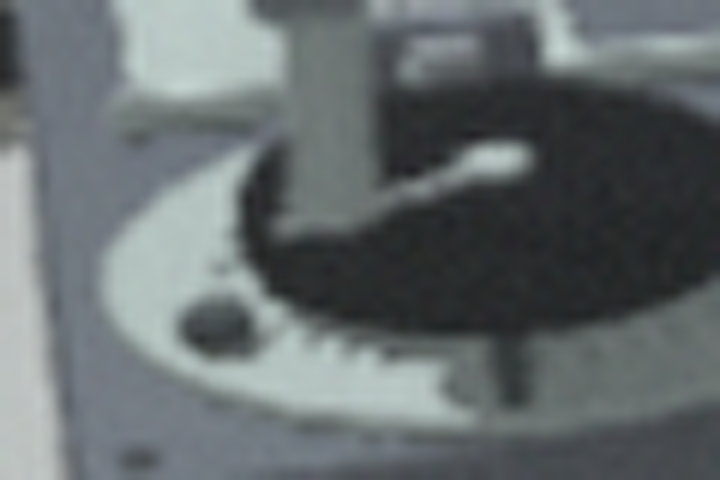

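```bash
python3 - <<'E'
from h import *; from pix import *
d=capture("side")
w=lambda u,v,z: world(d,205+u/12-1.6,215+v/12-.4,z)[:2]
A=lambda p,q:(-np.pi/2+YAW-np.arctan2(*(q-p)[::-1]))%(2*np.pi)
print("axis",w(500,160,.1)); h=w(500,160,.1); h2=w(500,163,.1)
print(A(w(470,172,.1),w(378,210,.1)),A(h,w(330,230,.1)),"round z.09",A(h,w(218,322,.09)),np.hypot(*(h-w(218,322,.09))),A(AX,w(218,322,.09)),A(AX,w(510,368,.09)))
for a in(1.0,1.14,1.25):
    q=[(np.array(proj(d,crank(a,.1,x)))+[1.6-205,.4-215])*12 for x in(.008,.03)]; print(a,np.round(q).tolist(),(q[1]-q[0])[1]/(q[1]-q[0])[0])
E
```

```text
axis [0.47502104 0.01037223]
0.9452686607187604 0.9471333578391528 round z.09 0.989099042920843 0.06590309966459153 1.0496820132948994 0.11297764069093974
1.0 [[464.0, 184.0], [369.0, 220.0]] -0.37709930391329255
1.14 [[460.0, 182.0], [356.0, 213.0]] -0.293668362170341
1.25 [[458.0, 181.0], [347.0, 207.0]] -0.23809813962781776
```

```bash
python3 - <<'E'
from h import *; from pix import *
from scipy.optimize import least_squares
g=np.mean([capture("side")["frame"].astype(float).mean(2) for _ in range(3)],0); d=capture("side")
print(g[224:238,228:254].round().astype(int))
pts=[]
for u in range(237,244):
    c=g[226:236,u]-40; c=np.clip(c,0,None); c[c<.3*c.max()]=0
    pts.append((u,226+(c*np.arange(10)).sum()/c.sum()))
pts=np.array(pts); print(pts.round(2).tolist(), np.polyfit(pts[:,0],pts[:,1],1))
E
```

```text
[[116 121 117 117 116 115 113  98  68  43  43  46  44  45  46  44  46  47
   45  46  46  44  46  44  44  46]
 [119 120 117 117 117 114 113 102  70  46  46  46  47  45  44  45  45  45
   46  45  45  46  45  43  44  46]
 [ 93 107 117 116 118 114 113 100  74  45  47  45  44  48  45  45  48  59
   68  68  56  45  45  46  45  47]
 [ 70 102 116 117 116 114 112 102  72  45  48  45  44  45  60  86 134 162
  161 159 130  72  46  45  45  44]
 [ 68 102 115 119 116 115 112 107  80  47  44  47  45  46  76 134 172 186
  187 175 137  80  44  44  46  45]
 [ 68 103 116 117 118 115 112 110  85  45  48  46  81 104 129 139 130 132
  130 117  89  59  43  45  45  46]
 [ 70 104 117 116 117 115 113 110  88  83 103 124 132 110 102  88  67  63
   62  56  50  45  45  46  45  45]
 [ 80 112 117 117 116 116 114 108 113 112  97  97  95  71  54  47  46  43
   45  45  45  45  46  46  44  46]
 [ 75 107 117 117 118 117 113 109 100  81  62  51  45  47  47  45  45  46
   46  46  47  45  45  44  43  43]
 [109 122 116 117 118 117 101  86  70  45  46  44  43  44  42  43  43  41
   42  42  44  43  41  43  41  41]
 [ 93  92  80  80  79  77  66  53  49  42  42  43  42  43  41  41  40  42
   41  42  40  41  42  41  40  40]
 [ 56  55  46  49  48  45  44  43  42  42  43  44  41  42  42  42  43  42
   41  41  41  43  43  41  40  41]
 [ 46  45  45  47  46  46  48  46  43  42  42  42  40  42  40  42  42  43
   41  40  40  41  41  40  42  42]
 [ 46  44  45  42  42  43  45  45  44  44  45  43  43  41  43  45  43  45
   42  41  41  40  42  40  41  40]]
[[237.0, 230.99], [238.0, 230.71], [239.0, 230.4], [240.0, 230.07], [241.0, 229.8], [242.0, 229.13], [243.0, 228.52]] [ -0.39873981 325.64591218]
```

```bash
python3 -m inch '[[-0.0026,-0.0036,0,0,1],[-0.0052,-0.0071,0,0,1],[-0.0082,-0.0102,0,0,1],[-0.0115,-0.0130,0,0,1],[-0.0152,-0.0153,0,0,1],[-0.0192,-0.0171,0,0,1],[-0.0233,-0.0184,0,0,1],[-0.0276,-0.0191,0,0,1]]'; python3 -c "
from h import *
go(4.6,near=6.4)"
```

```text
t: 10.7
position: [0.4602, -0.0261, 0.1403]
ee_rot: [-0.37, -3.118, 0.001]
force: [-2.8, 2.3, -2.9]
width: 0.0136
gripper_force: 40.0
a 6.401 r 0.0339 z 0.1404 t 10.75 F [ 1.4  0.6 -6.1] Ft -1.1 Fr -1.0
[[-0.0076,-0.0001,0,0,1],[-0.0151,0.0017,0,0,1],[-0.0219,0.0050,0,0,1],[-0.0279,0.0098,0,0,1],[-0.0326,0.0158,0,0,1],[-0.0358,0.0227,0,0,1],[-0.0375,0.0302,0,0,1],[-0.0374,0.0378,0,0,1]]
```

```bash
python3 -m inch '[[-0.0076,-0.0001,0,0,1],[-0.0151,0.0017,0,0,1],[-0.0219,0.0050,0,0,1],[-0.0279,0.0098,0,0,1],[-0.0326,0.0158,0,0,1],[-0.0358,0.0227,0,0,1],[-0.0375,0.0302,0,0,1],[-0.0374,0.0378,0,0,1]]'; python3 -c "
from h import *
go(2.6,near=4.6)"
```

```text
t: 11.55
position: [0.5063, 0.0025, 0.1404]
ee_rot: [0.37, 3.119, -0.002]
force: [-2.4, -4.0, -6.9]
width: 0.0136
gripper_force: 39.4
a 4.531 r 0.0336 z 0.1404 t 11.60 F [-0.8  0.7 -6.9] Ft -0.6 Fr -0.9
[[0.0021,0.0079,0,0,1],[0.0064,0.0148,0,0,1],[0.0122,0.0206,0,0,1],[0.0193,0.0248,0,0,1],[0.0271,0.0272,0,0,1],[0.0353,0.0276,0,0,1],[0.0433,0.0261,0,0,1],[0.0508,0.0227,0,0,1]]
```

```bash
python3 -m inch '[[0.0021,0.0079,0,0,1],[0.0064,0.0148,0,0,1],[0.0122,0.0206,0,0,1],[0.0193,0.0248,0,0,1],[0.0271,0.0272,0,0,1],[0.0353,0.0276,0,0,1],[0.0433,0.0261,0,0,1],[0.0508,0.0227,0,0,1]]'; python3 -c "
from h import *
go(.8,near=2.6)"
```

```text
t: 12.4
position: [0.4602, 0.0375, 0.1405]
ee_rot: [-0.368, -3.119, -0.003]
force: [2.0, 2.5, -10.0]
width: 0.0135
gripper_force: 39.6
a 2.506 r 0.0342 z 0.1405 t 12.45 F [-2.7  2.4 -7.9] Ft -1.5 Fr 3.2
[[0.0052,-0.0051,0,0,1],[0.0093,-0.0110,0,0,1],[0.0121,-0.0177,0,0,1],[0.0134,-0.0248,0,0,1],[0.0131,-0.0321,0,0,1],[0.0114,-0.0391,0,0,1],[0.0082,-0.0456,0,0,1],[0.0037,-0.0512,0,0,1]]
```

```bash
python3 -m inch '[[0.0052,-0.0051,0.0003,0,1],[0.0093,-0.0110,0.0005,0,1],[0.0121,-0.0177,0.0005,0,1],[0.0134,-0.0248,0.0005,0,1],[0.0131,-0.0321,0.0005,0,1],[0.0114,-0.0391,0.0005,0,1],[0.0082,-0.0456,0.0005,0,1],[0.0037,-0.0512,0.0005,0,1]]'; python3 -c "
from h import *
go(.12,near=.8)"
```

```text
t: 13.25
position: [0.4433, -0.0117, 0.1403]
ee_rot: [-0.369, -3.115, -0.004]
force: [-5.9, 4.8, 0.2]
width: 0.0133
gripper_force: 41.0
a 0.759 r 0.0339 z 0.1404 t 13.30 F [-2.2 -0.6 -4.4] Ft 0.7 Fr 2.2
[[-0.0020,-0.0018,0,0,1],[-0.0042,-0.0034,0,0,1],[-0.0065,-0.0048,0,0,1],[-0.0089,-0.0061,0,0,1],[-0.0114,-0.0071,0,0,1],[-0.0140,-0.0079,0,0,1],[-0.0167,-0.0086,0,0,1],[-0.0194,-0.0090,0,0,1]]
```

```bash
python3 -m inch '[[-0.0020,-0.0018,0,0,1],[-0.0042,-0.0034,0,0,1],[-0.0065,-0.0048,0,0,1],[-0.0089,-0.0061,0,0,1],[-0.0114,-0.0071,0,0,1],[-0.0140,-0.0079,0,0,1],[-0.0167,-0.0086,0,0,1],[-0.0194,-0.0090,0,0,1]]'; python3 - <<'E'
from h import *; from pix import *
go(.9,near=.1)
d=capture("side"); cv2.imwrite("pics/s6.png",cv2.resize(d["frame"][215:255,205:265],None,fx=12,fy=12,interpolation=cv2.INTER_CUBIC))
for a in(0,.1,.2):
    print(a,[((np.array(proj(d,crank(a,z,x)))+[1.6-205,.4-215])*12).round().tolist() for z,x in((.1,.008),(.1,.03),(.09,.06))])
E
```

```text
t: 14.1
position: [0.4608, -0.0261, 0.1402]
ee_rot: [-0.37, -3.116, 0.002]
force: [-4.9, 1.5, 0.0]
width: 0.0133
gripper_force: 41.1
a 0.105 r 0.0338 z 0.1403 t 14.15 F [-3.2  0.2 -2.2] Ft 3.0 Fr 0.9
[[0.0034,0.0003,0,0,1],[0.0066,0.0011,0,0,1],[0.0098,0.0022,0,0,1],[0.0129,0.0037,0,0,1],[0.0158,0.0054,0,0,1],[0.0185,0.0075,0,0,1],[0.0210,0.0097,0,0,1],[0.0232,0.0122,0,0,1]]
0 [[504.0, 188.0], [521.0, 235.0], [549.0, 356.0]]
0.1 [[499.0, 188.0], [504.0, 236.0], [514.0, 360.0]]
0.2 [[495.0, 189.0], [487.0, 237.0], [479.0, 361.0]]
```

View pics/s6.png

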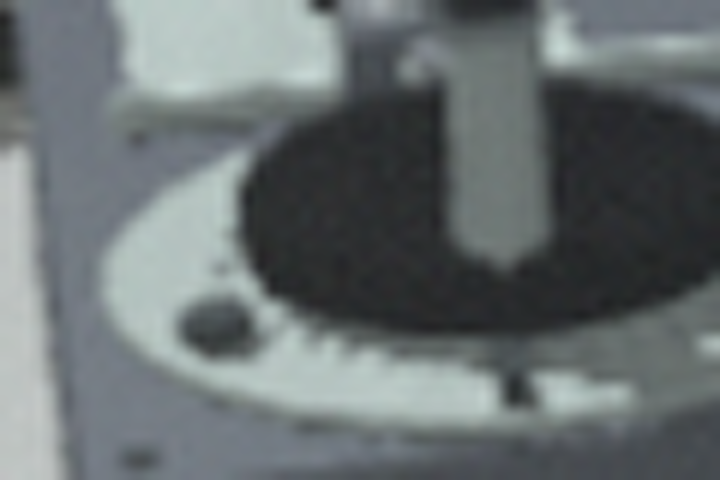

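```bash
python3 -m inch '[[0.0034,0.0003,0,0,1],[0.0066,0.0011,0,0,1],[0.0098,0.0022,0,0,1],[0.0129,0.0037,0,0,1],[0.0158,0.0054,0,0,1],[0.0185,0.0075,0,0,1],[0.0210,0.0097,0,0,1],[0.0232,0.0122,0,0,1]]'; python3 - <<'E'
from h import *
go(1.36,near=.9)
for c in("top","side"):
    capture(c); print([(np.round(p["at"],4).tolist(),round(p["score"],2)) for p in place_of("bolt",c)[:2]])
E
```

```text
t: 15.0
position: [0.4447, -0.013, 0.1406]
ee_rot: [0.373, 3.115, -0.016]
force: [-1.8, -7.2, -9.2]
width: 0.0135
gripper_force: 40.0
a 0.815 r 0.0338 z 0.1404 t 15.05 F [-0.6 -8.5 -4.1] Ft -7.0 Fr 4.8
[[0.0017,0.0016,0,0,1],[0.0031,0.0034,0,0,1],[0.0044,0.0054,0,0,1],[0.0056,0.0074,0,0,1],[0.0066,0.0094,0,0,1],[0.0075,0.0116,0,0,1],[0.0082,0.0138,0,0,1],[0.0088,0.0160,0,0,1]]
[([0.5222, 0.0625, -0.0006], 0.5)]
[]
```

```bash
python3 -m inch '[[0.0017,0.0016,0,0,1],[0.0031,0.0034,0,0,1],[0.0044,0.0054,0,0,1],[0.0056,0.0074,0,0,1],[0.0066,0.0094,0,0,1],[0.0075,0.0116,0,0,1],[0.0082,0.0138,0,0,1],[0.0088,0.0160,0,0,1]]'; cat >> h.py <<'E'
def bolt():
    for c in("top","side"):
        capture(c); print(c,[(np.round(p["at"][:2],4).tolist(),round(p["score"],2)) for p in place_of("bolt",c)[:1]])
E
python3 - <<'E'
from h import *; from pix import *
go(1.6,near=1.3); bolt()
d=capture("top"); d2=capture("side"); np.savez("ref.npz",top=d["frame"],side=d2["frame"])
a=cv2.resize(d["frame"][205:265,215:295],None,fx=6,fy=6,interpolation=cv2.INTER_CUBIC)[:360]
b=cv2.resize(d2["frame"][195:235,205:285],None,fx=6,fy=6,interpolation=cv2.INTER_CUBIC)
cv2.imwrite("pics/b7.png",np.vstack([a,b]))
E
```

```text
t: 16.05
position: [0.4384, 0.0068, 0.1404]
ee_rot: [0.371, 3.119, -0.009]
force: [-1.1, -7.9, -4.5]
width: 0.0132
gripper_force: 41.0
a 1.390 r 0.0343 z 0.1404 t 16.10 F [-1.4 -4.8 -4.7] Ft -4.8 Fr 1.2
[[-0.0002,0.0009,0,0,1],[-0.0000,0.0018,0,0,1],[0.0001,0.0027,0,0,1],[0.0002,0.0036,0,0,1],[0.0002,0.0045,0,0,1],[0.0003,0.0054,0,0,1],[0.0003,0.0063,0,0,1],[0.0003,0.0071,0,0,1]]
top []
side []
```

View pics/b7.png

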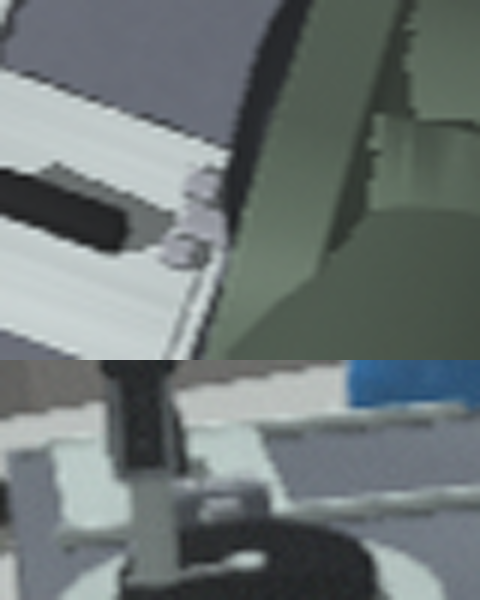

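```bash
cat >> h.py <<'E'
def gate(near=2):
    import os,sys
    f=capture("side")["frame"].astype(float); t=capture("top")["frame"].astype(float)
    o=np.load("last.npz") if os.path.exists("last.npz") else {"s":f,"t":t}
    ds=abs(f-o["s"])[213:225,237:251].mean(); dt=abs(t-o["t"])[230:252,240:254].mean(); np.savez("last.npz",s=f,t=t)
    a,rd,s=ang(); F=np.array(s["force"]); e=(s["position"][:2]-AX)/rd; ft=F[0]*e[1]-F[1]*e[0]
    print("a %.3f r %.4f t %.2f Ft %.1f Fr %.1f Fz %.1f diff side %.1f top %.1f"%(a,rd,s["t"],ft,F[:2]@e,F[2],ds,dt))
    sys.exit(1 if ft<-11 or ds>8 else 0)
E
python3 - <<'E'
from h import *
for a in np.arange(1.4,3.05,.1): print("%.1f"%a,[ (M0.T@(crank(a+k)[:2]-crank(a)[:2])).round(4).tolist() for k in(.05,.1)])
E
python3 -c "from h import *; gate()"
```

```text
1.4 [[0.0003, 0.0017], [0.0004, 0.0034]]
1.5 [[0.0001, 0.0017], [0.0001, 0.0034]]
1.6 [[-0.0001, 0.0017], [-0.0002, 0.0034]]
1.7 [[-0.0002, 0.0017], [-0.0006, 0.0033]]
1.8 [[-0.0004, 0.0016], [-0.0009, 0.0033]]
1.9 [[-0.0006, 0.0016], [-0.0012, 0.0032]]
2.0 [[-0.0007, 0.0015], [-0.0015, 0.003]]
2.1 [[-0.0009, 0.0015], [-0.0018, 0.0029]]
2.2 [[-0.001, 0.0014], [-0.0021, 0.0027]]
2.3 [[-0.0012, 0.0012], [-0.0024, 0.0024]]
2.4 [[-0.0013, 0.0011], [-0.0026, 0.0022]]
2.5 [[-0.0014, 0.001], [-0.0028, 0.0019]]
2.6 [[-0.0015, 0.0009], [-0.003, 0.0016]]
2.7 [[-0.0015, 0.0007], [-0.0031, 0.0013]]
2.8 [[-0.0016, 0.0005], [-0.0032, 0.001]]
2.9 [[-0.0017, 0.0004], [-0.0033, 0.0007]]
3.0 [[-0.0017, 0.0002], [-0.0034, 0.0003]]
a 1.435 r 0.0343 t 16.50 Ft -3.4 Fr 1.5 Fz -0.8 diff side 0.0 top 0.0
```

```bash
G='from h import *; gate()'
python3 -m inch '[[0.0002,0.0008,0,0,1],[0.0003,0.0017,0,0,1],[0.0004,0.0025,0,0,1],[0.0004,0.0034,0,0,1]]' >/dev/null; python3 -c "$G" && python3 -m inch '[[0.0001,0.0008,0,0,1],[0.0001,0.0017,0,0,1],[0.0001,0.0025,0,0,1],[0.0001,0.0034,0,0,1]]' >/dev/null; python3 -c "$G" && python3 -m inch '[[-0.0001,0.0008,0,0,1],[-0.0001,0.0017,0,0,1],[-0.0002,0.0025,0,0,1],[-0.0002,0.0034,0,0,1]]' >/dev/null; python3 -c "$G"
```

```text
a 1.552 r 0.0344 t 17.00 Ft -3.6 Fr 0.7 Fz -0.6 diff side 1.9 top 17.3
a 1.650 r 0.0345 t 17.50 Ft -3.9 Fr 0.2 Fz 1.6 diff side 1.8 top 21.1
a 1.751 r 0.0346 t 18.00 Ft -3.3 Fr 0.1 Fz 2.5 diff side 2.1 top 21.3
```

```bash
set -e; G='from h import *; gate()'
python3 -m inch '[[-0.0001,0.0008,0,0,1],[-0.0002,0.0017,0,0,1],[-0.0004,0.0025,0,0,1],[-0.0006,0.0033,0,0,1]]' >/dev/null; python3 -c "$G"; python3 -m inch '[[-0.0002,0.0008,0,0,1],[-0.0004,0.0016,0,0,1],[-0.0007,0.0025,0,0,1],[-0.0009,0.0033,0,0,1]]' >/dev/null; python3 -c "$G"; python3 -m inch '[[-0.0003,0.0008,0,0,1],[-0.0006,0.0016,0,0,1],[-0.0009,0.0024,0,0,1],[-0.0012,0.0032,0,0,1]]' >/dev/null; python3 -c "$G"
```

```text
a 1.839 r 0.0347 t 18.50 Ft -3.0 Fr -1.7 Fz 2.6 diff side 1.9 top 21.2
a 1.943 r 0.0347 t 19.00 Ft -3.4 Fr -3.0 Fz 2.2 diff side 1.9 top 19.7
a 2.035 r 0.0348 t 19.50 Ft -3.1 Fr -3.8 Fz 3.4 diff side 1.9 top 9.6
```

```bash
python3 -c "
from h import *
f=capture('side')['frame'][205:232,230:260].mean(2); print(f.round().astype(int))"
```

```text
[[ 48  45  65  87  77 145 190 191 189 199 202 200 192 187 179 168 166 160
  148 147 146 150 152 148 142 135 129 124 120 117]
 [ 44  48  58  84  70 103 148 162 168 173 175 178 180 180 186 179 177 152
  116 115 115 112 112 114 115 110 112 110 103  98]
 [ 47  46  58  85  72  78 145 177 178 180 181 183 183 187 189 191 188 180
  142  98  93  90  89  89  92 104 116 115 111 109]
 [ 46  47  55  80  75  84 158 193 188 190 191 191 192 192 191 188 189 189
  151 101 108 105 106 105 103 111 116 118 117 119]
 [ 57  60  68  87  77  85 155 190 190 191 191 193 190 195 192 194 193 190
  168 126 119 115 120 119 115 118 118 115 116 117]
 [ 86  86  88  85  68  68 151 189 189 190 191 193 190 195 194 193 189 188
  183 152 115 116 115 117 116 118 119 117 116 116]
 [ 96  98  99  92  69  54 112 144 141 167 193 192 192 194 194 191 192 190
  192 159 120 116 117 115 117 116 118 119 120 118]
 [111 112 111 100  70  47  86 107 107 157 192 193 193 194 194 195 192 192
  192 189 157 116 119 117 117 116 119 117 119 117]
 [117 112 115 101  68  46  87 106 107 127 171 192 193 186 181 183 179 184
  194 194 165 121 116 116 
[... 1575 characters left out ...]
 45  46  49  61  69  65
   54  46  48  44  43  45  46  45  44  45  45  41]
 [115 116 116 109 112 102  73  90 103  88  68  68  68  71  85  97  96  95
   79  53  44  47  41  40  44  42  45  45  40  40]
 [106  96  90  84  78  72  68  74  84  80  76  85  90  95 104 107 103 105
   95  63  44  42  42  40  41  37  43  41  44  42]
 [ 67  60  54  52  44  46  45  47  46  55  55  63  65  70  86  96  89  83
   68  52  40  41  42  42  40  40  42  40  39  39]
 [ 49  49  46  40  40  40  44  42  42  46  42  41  38  43  54  65  57  53
   44  44  36  41  40  39  40  42  39  42  40  38]
 [ 47  47  47  46  48  48  44  42  43  41  43  43  42  42  38  41  41  40
   43  40  39  43  42  38  41  40  40  39  40  43]]
```

```bash
set -e; G='from h import *; gate()'
python3 -m inch '[[-0.0004,0.0007,0,0,1],[-0.0009,0.0014,0,0,1],[-0.0014,0.0021,0,0,1],[-0.0019,0.0028,0,0,1]]' >/dev/null; python3 -c "$G"; python3 -m inch '[[-0.0005,0.0007,0,0,1],[-0.0010,0.0014,0,0,1],[-0.0015,0.0021,0,0,1],[-0.0020,0.0027,0,0,1]]' >/dev/null; python3 -c "$G"; python3 -m inch '[[-0.0005,0.0007,0,0,1],[-0.001,0.0013,0,0,1],[-0.0016,0.0019,0,0,1],[-0.0022,0.0025,0,0,1]]' >/dev/null; python3 -c "$G"
```

```text
a 2.128 r 0.0348 t 20.05 Ft -3.2 Fr -4.4 Fz 3.2 diff side 2.0 top 7.6
a 2.221 r 0.0348 t 20.55 Ft -3.5 Fr -3.9 Fz 4.0 diff side 2.0 top 7.4
a 2.314 r 0.0348 t 21.05 Ft -4.2 Fr -3.4 Fz 4.3 diff side 2.1 top 7.0
```

```bash
set -e; G='from h import *; gate()'
python3 -m inch '[[-0.0006,0.0006,0,0,1],[-0.0012,0.0012,0,0,1],[-0.0018,0.0018,0,0,1],[-0.0025,0.0023,0,0,1]]' >/dev/null; python3 -c "$G"; python3 -m inch '[[-0.0006,0.0005,0,0,1],[-0.0013,0.001,0,0,1],[-0.0020,0.0015,0,0,1],[-0.0027,0.0020,0,0,1]]' >/dev/null; python3 -c "$G"; python3 -m inch '[[-0.0007,0.0005,0,0,1],[-0.0014,0.001,0,0,1],[-0.0021,0.0014,0,0,1],[-0.0028,0.0018,0,0,1]]' >/dev/null; python3 -c "$G"
```

```text
a 2.410 r 0.0348 t 21.55 Ft -3.5 Fr -3.1 Fz 5.6 diff side 3.2 top 5.4
a 2.497 r 0.0347 t 22.05 Ft -4.7 Fr -2.8 Fz 6.5 diff side 3.6 top 3.8
a 2.623 r 0.0346 t 22.55 Ft 0.4 Fr -2.4 Fz 5.5 diff side 9.6 top 2.7
```

```bash
python3 -c "
from h import *
d=capture('side'); f=d['frame'][212:232,236:256].mean(2); print(f.round().astype(int)); gate()"
```

```text
[[117 114 111 137 174 194 195 197 193 193 192 194 191 189 157 117 116 116
  118 119]
 [116 114 112 115 162 192 194 188 184 181 180 184 193 194 165 122 116 115
  116 117]
 [115 116 113 125 169 194 194 179 165 169 169 171 186 192 186 153 120 119
  118 116]
 [118 116 113 119 156 181 175 156 134 133 135 136 143 151 176 161 120 118
  117 119]
 [118 118 112 109 129 143 143 129 117 108 104 102  97 126 173 184 152 118
  117 121]
 [116 117 114 107  98  95  98  95  93  89  84  79  76 104 162 191 152 112
  119 119]
 [116 115 113 115 125 137 134 138 122  91  74  74  76  82 156 197 180 148
  134 138]
 [118 113 113 116 141 159 155 160 141 101  77  75  74  77 158 199 188 172
  151 144]
 [119 115 113 108 138 163 161 164 162 126  83  74  75  75 121 150 141 138
  131 124]
 [116 112 114 107 119 123 117 114 119  97  68  63  59  63  74  81  86  90
   95  99]
 [115 118 114 109  93  71  59  58  53  50  46  46  48  48  50  50  54  57
   63  67]
 [117 115 114 108  91  59  43  45  49  46  44  45  45  45  48  43  44  45
   45  44]
 [118 117 114 111  89  53  44  46  47  45  47  44  44  44  49  42  41  45
   41  44]
 [ 96  88  94 100  79  46  45  42  40  43  39  44  46  41  43  44  42  44
   43  39]
 [ 63  56  58  70  81  93  86  54  39  46  54  48  43  43  39  41  41  40
   41  43]
 [ 47  42  43  47  56  77  86  91  95  89  92  94  77  52  38  40  43  41
   40  39]
 [ 45  50  45  46  48  48  59  93 107 105 105 105  97  66  41  44  42  39
   38  40]
 [ 45  46  45  45  45  45  43  63  88  97  92  83  72  52  39  38  43  40
   41  44]
 [ 45  46  47  47  48  44  41  42  59  65  58  51  48  42  42  40  39  42
   37  38]
 [ 49  44  46  49  49  45  45  41  39  42  40  39  41  44  41  44  43  41
   38  42]]
a 2.623 r 0.0346 t 22.70 Ft 0.6 Fr -1.3 Fz 4.1 diff side 1.9 top 0.5
```

```bash
G='from h import *; gate()'
python3 -m inch '[[-0.0005,0.0003,0,0,1],[-0.001,0.0005,0,0,1],[-0.0015,0.0008,0,0,1]]' >/dev/null; python3 -c "$G" && python3 -m inch '[[-0.0005,0.0003,0,0,1],[-0.001,0.0005,0,0,1],[-0.0015,0.0007,0,0,1]]' >/dev/null; python3 -c "$G"
```

```text
a 2.654 r 0.0346 t 23.10 Ft -0.7 Fr -0.2 Fz 6.5 diff side 2.0 top 1.3
a 2.682 r 0.0346 t 23.50 Ft -2.3 Fr -1.2 Fz 8.6 diff side 2.8 top 0.9
```

```bash
G='from h import *; gate()'
python3 -m inch '[[-0.0005,0.0002,0,0,1],[-0.001,0.0004,0,0,1],[-0.001,0.0004,0,0,1]]' >/dev/null; python3 -c "$G" && python3 -m inch '[[-0.0005,0.0002,0,0,1],[-0.001,0.0004,0,0,1],[-0.001,0.0004,0,0,1]]' >/dev/null; python3 -c "$G"
```

```text
a 2.691 r 0.0346 t 23.90 Ft -4.5 Fr -1.2 Fz 9.9 diff side 1.9 top 0.6
a 2.699 r 0.0346 t 24.30 Ft -8.0 Fr -0.1 Fz 12.3 diff side 1.8 top 0.5
```

```bash
python3 -m inch '[[0.001,-0.0004,0,0,1],[0.002,-0.0008,0,0,1],[0.002,-0.0008,0,0,0],[0.002,-0.0008,0,0,0],[0.002,-0.0008,0,0,0],[0.002,-0.0008,0,0,0]]' && python3 -m inch '[[0,0,-0.01,0,0],[0,0,-0.03,0,0],[0,0,-0.06,0,0],[0,0,-0.085,0,0],[0,0,-0.09,0,0]]' && python3 - <<'E'
from h import *
capture("side"); print(telemetry.state()["joints"].round(2) if hasattr(telemetry.state()["joints"],"round") else telemetry.state()["joints"])
for c in("top","side"):
    capture(c); print([(n,np.round(p["at"],4).tolist(),round(p["score"],2)) for n in("hatch_grip","bolt","crank_grip") for p in place_of(n,c)[:1]])
print(shift(box(-.045,.079,.2)),box(-.045,.079,.2))
E
```

```text
t: 24.9
position: [0.4654, 0.0392, 0.1398]
ee_rot: [-0.369, -3.119, -0.001]
force: [-0.3, 0.5, -1.5]
width: 0.0431
gripper_force: 0.0
t: 25.4
position: [0.4676, 0.039, 0.2335]
ee_rot: [0.369, 3.114, 0.001]
force: [0.1, 0.4, -0.7]
width: 0.043
gripper_force: 0.0
[-0.07  0.17 -0.39  1.    0.    0.16]
[('hatch_grip', [0.4977, 0.148, 0.1093], 0.77)]
[('hatch_grip', [0.4894, 0.152, 0.1061], 0.95), ('crank_grip', [0.4694, 0.0374, 0.1352], 0.51)]
[0.0004, 0.1132, 0.0292] [0.49113382 0.14920083 0.2       ]
```

```bash
python3 -m inch '[[0,0.014,0,8,0],[0,0.028,0,16,0],[0,0.042,0,24,0],[0,0.056,0,32,0],[0,0.07,0,40,0],[0,0.084,0,48,0],[0,0.1,0,56,0],[0.0004,0.1132,0,64,0]]' && python3 -m inch '[[0,0,0,8,0],[0,0,0,16,0],[0,0,0.01,24,0],[0,0,0.029,26,0],[0,0,0.029,26,0]]' && python3 - <<'E'
from h import *
print(R.from_rotvec(telemetry.state()["ee_rot"]).as_matrix().round(3).tolist(), shift(box(-.045,.079,.116)), np.round(telemetry.state()["joints"],2))
for c in("top","side"):
    capture(c); print([(n,np.round(p["at"],4).tolist(),round(p["score"],2)) for n in("hatch_grip",) for p in place_of(n,c)[:1]])
E
```

```text
t: 26.65
position: [0.4917, 0.1498, 0.2295]
ee_rot: [-1.973, -2.444, 0.001]
force: [0.1, -0.6, -0.4]
width: 0.0426
gripper_force: 0.0
t: 27.15
position: [0.4899, 0.1489, 0.1986]
ee_rot: [-2.465, -1.944, 0.007]
force: [-0.5, -0.3, -0.7]
width: 0.0428
gripper_force: 0.0
[[0.233, 0.972, -0.005], [0.972, -0.233, -0.001], [-0.002, -0.005, -1.0]] [0.0008, 0.0015, 0.0826] [ 0.15  0.28 -0.34  0.96 -0.    1.96]
[('hatch_grip', [0.4941, 0.1486, 0.1091], 0.66)]
[('hatch_grip', [0.491, 0.1549, 0.1039], 0.7)]
```

```bash
python3 -m inch '[[0.0008,0.0015,0.02,0,0],[0.0008,0.0015,0.045,0,0],[0.0008,0.0015,0.065,0,0],[0.0008,0.0015,0.077,0,0],[0.0008,0.0015,0.082,0,0],[0.0008,0.0015,0.082,0,0]]' && python3 -m inch '[[0,0,0,0,0.5],[0,0,0,0,1],[0,0,0,0,1],[0,0,0,0,1],[0,0,0,0,1],[0,0,0,0,1]]' 40 && python3 -m inch '[[0,0.001,0,0,1],[0,0.002,0,0,1],[0,0.003,0,0,1],[0,0.004,0,0,1]]'
```

```text
t: 27.95
position: [0.4935, 0.1496, 0.1191]
ee_rot: [-2.467, -1.945, 0.0]
force: [-0.5, 0.1, -0.8]
width: 0.0428
gripper_force: 0.0
t: 28.55
position: [0.4934, 0.1496, 0.1192]
ee_rot: [2.467, 1.945, 0.0]
force: [-1.1, 0.8, 0.4]
width: -0.0001
gripper_force: 0.0
t: 28.95
position: [0.4974, 0.1486, 0.1191]
ee_rot: [2.467, 1.945, 0.0]
force: [-0.6, -0.1, 0.3]
width: -0.0002
gripper_force: 0.0
```

```bash
python3 - <<'E'
from h import *; from pix import *
d=capture("side"); e=capture("top")
a=cv2.resize(d["frame"][170:260,180:330],(600,360),interpolation=cv2.INTER_CUBIC)
b=cv2.resize(e["frame"][170:230+45,180:305],(480,400)[:2] if 0 else (600,240*1),interpolation=cv2.INTER_CUBIC)
cv2.imwrite("pics/v9.png",np.vstack([a,b]))
print(np.array(proj(d,box(-.045,.079,.114)))-[180,170],np.array(proj(e,box(-.045,.079,.114)))-[180,170])
E
```

```text
[50.9382763  32.81952938] [43.86256377 68.83652562]
```

View pics/v9.png

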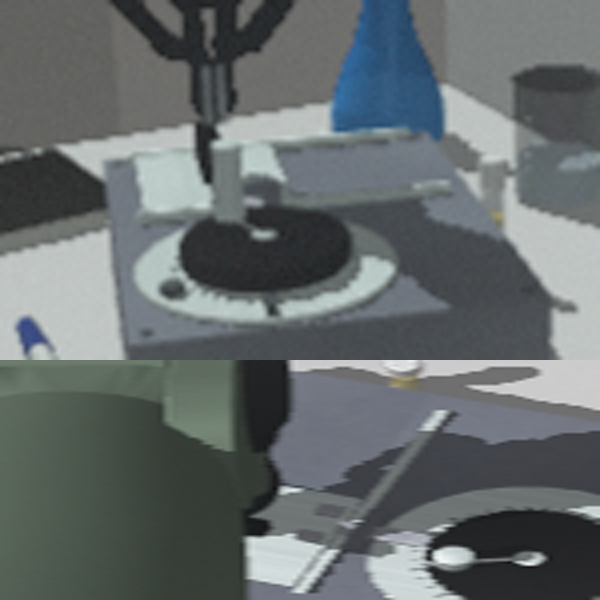

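```bash
python3 - <<'E'
from h import *; from pix import *
d=capture("side"); s=telemetry.state(); print(s["position"],s["force"])
for z in(.08,.094,.106,.114,.119,.13): print(z,((np.array(proj(d,[*s["position"][:2],z]))-[180,170])*4).round(), ((np.array(proj(d,box(-.045,.079,z)))-[180,170])*4).round())
# depth of dark columns
for v in range(192,218,2): print(v,world(d,231,v).round(3),world(d,233,v).round(3))
E
```

```text
[0.49735522 0.1486191  0.11903878] [-0.44517815  0.15654017 -0.74565393]
0.08 [217. 181.] [207. 182.]
0.094 [215. 160.] [206. 161.]
0.106 [214. 142.] [205. 143.]
0.114 [213. 130.] [204. 131.]
0.119 [213. 122.] [203. 124.]
0.13 [212. 106.] [202. 107.]
192 [0.49  0.14  0.145] [0.494 0.136 0.146]
194 [0.49 0.14 0.14] [0.495 0.141 0.139]
196 [0.489 0.14  0.135] [0.494 0.139 0.134]
198 [0.488 0.138 0.13 ] [0.493 0.136 0.13 ]
200 [0.489 0.14  0.125] [0.493 0.139 0.124]
202 [0.492 0.151 0.116] [0.495 0.144 0.117]
204 [0.485 0.132 0.117] [0.49  0.131 0.116]
206 [0.482 0.123 0.115] [0.459 0.035 0.146]
208 [0.483 0.126 0.109] [0.458 0.034 0.142]
210 [0.482 0.125 0.104] [0.459 0.037 0.136]
212 [0.483 0.128 0.098] [0.459 0.037 0.131]
214 [0.482 0.126 0.093] [0.458 0.037 0.127]
216 [0.483 0.129 0.087] [0.458 0.038 0.122]
```

```bash
python3 -m inch '[[0,0,-0.005,0,0],[0,-0.006,-0.005,0,0],[0,-0.006,-0.005,0,0],[0,-0.006,-0.005,0,0],[0,-0.006,0,0,0],[0,-0.006,0.005,0,0],[0,-0.006,0.012,0,0],[0,-0.006,0.016,0,0]]' && python3 - <<'E'
from h import *; from pix import *
d=capture("side"); s=telemetry.state(); print(s["position"],s["force"],s["width"],shift(box(-.045,.079,.116)))
T=d["world_from_camera"]; g=[]
for v in range(170,225):
    for u in range(200,260):
        p=world(d,u,v); b=np.array([[np.cos(YAW),np.sin(YAW)],[-np.sin(YAW),np.cos(YAW)]])@(p[:2]-[.5172,.0621])
        if .088<p[2]<.19 and .045<b[1]<.11 and b[0]<0: g.append([v,u,*(b*1000).round(),round(p[2]*1000)])
g=np.array(g)
for v in range(180,225,3): print(v,[tuple(x[[1,2,3,4]].astype(int)) for x in g[g[:,0]==v][::3]])
E
```

```text
t: 29.9
position: [0.4909, 0.1499, 0.102]
ee_rot: [-2.467, -1.944, 0.002]
force: [-0.2, -0.2, -0.1]
width: 0.0428
gripper_force: 0.0
[0.49060182 0.14987785 0.10159346] [ 0.56709409  0.3135012  -0.27188038] 0.042959555456058805 [-0.0005, 0.0006, -0.0144]
180 [(np.int64(205), np.int64(-104), np.int64(66), np.int64(181)), (np.int64(208), np.int64(-97), np.int64(68), np.int64(180)), (np.int64(218), np.int64(-73), np.int64(77), np.int64(176)), (np.int64(221), np.int64(-67), np.int64(63), np.int64(179)), (np.int64(236), np.int64(-30), np.int64(65), np.int64(176)), (np.int64(239), np.int64(-24), np.int64(62), np.int64(176)), (np.int64(246), np.int64(-3), np.int64(90), np.int64(167))]
183 [(np.int64(207), np.int64(-100), np.int64(66), np.int64(173)), (np.int64(210), np.int64(-93), np.int64(69), np.int64(172)), (np.int64(217), np.int64(-75), np.int64(84), np.int64(167)), (np.int64(220), np.int64(-70), np.int64(61), np.int64(172)), (np.int64(223), np.int64(-62), np.int64(62), np.int64(171)), (np.int64(239), np.int64(-23), np.int64(69), np.int64(167)), (np.int64(242), np.int64(-16), np.int64(64
[... 2970 characters left out ...]
), np.int64(88)), (np.int64(230), np.int64(-51), np.int64(53), np.int64(105)), (np.int64(242), np.int64(-17), np.int64(89), np.int64(89)), (np.int64(246), np.int64(-7), np.int64(85), np.int64(89))]
213 [(np.int64(215), np.int64(-86), np.int64(87), np.int64(88)), (np.int64(222), np.int64(-69), np.int64(78), np.int64(89)), (np.int64(229), np.int64(-52), np.int64(77), np.int64(88)), (np.int64(232), np.int64(-46), np.int64(51), np.int64(97)), (np.int64(249), np.int64(-3), np.int64(62), np.int64(89))]
216 [(np.int64(218), np.int64(-80), np.int64(63), np.int64(88)), (np.int64(223), np.int64(-68), np.int64(60), np.int64(88)), (np.int64(230), np.int64(-52), np.int64(53), np.int64(89))]
219 []
222 []
```

```bash
python3 -m inch '[[0,0,0.004,0,0],[0,0,0.008,0,0],[0,0,0.01,0,0],[0,0,0.01,0,0]]' && python3 -m inch '[[0,0,0,0,0.3],[0,0,0,0,1],[0,0,0,0,1],[0,0,0,0,1],[0,0,0,0,1],[0,0,0,0,1]]' 40
```

```text
t: 30.35
position: [0.4912, 0.15, 0.0928]
ee_rot: [-2.467, -1.945, 0.001]
force: [-0.9, -0.1, 0.1]
width: 0.0428
gripper_force: 0.0
t: 30.95
position: [0.4927, 0.1498, 0.0935]
ee_rot: [2.466, 1.943, 0.002]
force: [4.5, -1.8, -1.4]
width: 0.0132
gripper_force: 42.8
```

Gripped (13 mm). Try a small slide first.

```bash
python3 -m inch '[[0,0.001,0,0,1],[0,0.002,0,0,1],[0,0.003,0,0,1],[0,0.004,0,0,1],[0,0.005,0,0,1]]'
```

```text
t: 31.45
position: [0.495, 0.1493, 0.0935]
ee_rot: [-2.465, -1.944, 0.002]
force: [-1.2, 0.0, 8.1]
width: 0.0133
gripper_force: 44.0
```

```bash
python3 -m inch '[[0,0.001,0,0,1],[0,0.002,0,0,1],[0,0.003,0,0,1],[0,0.004,0,0,1]]'
```

```text
t: 31.85
position: [0.4989, 0.1484, 0.0935]
ee_rot: [-2.465, -1.944, 0.002]
force: [-1.7, 0.1, 7.3]
width: 0.013
gripper_force: 44.0
```

```bash
python3 -m inch '[[0,0.007,-0.0005,0,1],[0,0.014,-0.0005,0,1],[0,0.021,-0.0005,0,1],[0,0.029,-0.0005,0,1],[0,0.037,-0.0005,0,1],[0,0.045,-0.0005,0,1],[0,0.052,-0.0005,0,1],[0,0.058,-0.0005,0,1]]' && python3 -m inch '[[0,0.001,0,0,1],[0,0.003,0,0,1],[0,0.005,0,0,1],[0,0.006,0,0,1],[0,0.007,0,0,1],[0,0.007,0,0,1]]'; python3 -c "
from h import *
print(shift(box(.03,.079,.093)))"
```

```text
t: 32.65
position: [0.5574, 0.1348, 0.0935]
ee_rot: [-2.467, -1.944, -0.001]
force: [-1.8, 4.7, 3.3]
width: 0.0131
gripper_force: 43.4
t: 33.25
position: [0.5635, 0.1334, 0.0936]
ee_rot: [-2.466, -1.945, -0.001]
force: [-0.2, 5.6, 1.9]
width: 0.0129
gripper_force: 43.2
[-0.0009, 0.0009, 0.0006]
```

```bash
python3 -m inch '[[0,0.001,0,0,1],[0,0.002,0,0,1],[0,0.003,0,0,1],[0,0.004,0,0,1],[0,0.004,0,0,1]]'
```

```text
t: 33.75
position: [0.5659, 0.1328, 0.0935]
ee_rot: [-2.464, -1.944, 0.001]
force: [-5.4, 5.9, 5.1]
width: 0.013
gripper_force: 43.7
```

```bash
python3 -m inch '[[0,0.001,0,0,1],[0,0.002,0,0,1],[0,0.003,0,0,1],[0,0.003,0,0,1]]'
```

```text
t: 34.15
position: [0.566, 0.1328, 0.0935]
ee_rot: [-2.461, -1.942, 0.006]
force: [-12.4, 7.7, 11.7]
width: 0.013
gripper_force: 44.6
```

```bash
python3 -m inch '[[0,-0.0015,0,0,1],[0,-0.003,0,0,1],[0,-0.003,0,0,0],[0,-0.003,0,0,0],[0,-0.003,0,0,0],[0,-0.003,0,0,0]]' && python3 -m inch '[[0,0,-0.01,0,0],[0,0,-0.03,0,0],[0,0,-0.06,0,0],[0,0,-0.1,0,0],[0,0,-0.14,0,0],[0,0,-0.15,0,0]]' && python3 -m inch '[[-0.01,-0.04,0,0,0],[-0.01,-0.08,0,0,0],[-0.01,-0.12,0,0,0],[-0.01,-0.16,0,0,0],[0.03,-0.18,0,0,0],[0.07,-0.18,0,0,0],[0.11,-0.18,0,0,0],[0.15,-0.18,0,0,0]]'; python3 - <<'E'
from h import *
for c in("top","side"):
    d=capture(c); print(c,[(n,np.round(p["at"],4).tolist(),round(p["score"],2)) for n in("hatch_grip","bolt","timer","marker_1","forceps","vial_3","crank_grip") for p in place_of(n,c)[:1]])
    if c=="top": cv2.imwrite("pics/f10.png",cv2.resize(d["frame"][150:330,150:390],(800,600),interpolation=cv2.INTER_CUBIC))
print("hatch open target",box(.03,.079,.1065))
E
```

```text
t: 34.75
position: [0.5675, 0.1312, 0.0934]
ee_rot: [2.467, 1.943, -0.001]
force: [-0.7, -0.9, -0.1]
width: 0.0425
gripper_force: 0.0
t: 35.35
position: [0.5698, 0.1319, 0.2494]
ee_rot: [2.464, 1.942, 0.011]
force: [0.8, 0.1, 0.4]
width: 0.0424
gripper_force: 0.0
t: 36.15
position: [0.4273, 0.3211, 0.2439]
ee_rot: [2.467, 1.944, 0.001]
force: [-0.2, 0.1, -0.2]
width: 0.0424
gripper_force: 0.0
top [('hatch_grip', [0.5662, 0.1317, 0.1053], 0.58), ('bolt', [0.5185, 0.054, -0.0003], 0.57), ('timer', [0.614, 0.2485, -0.0055], 0.95), ('marker_1', [0.3636, 0.0847, -0.0043], 0.87), ('forceps', [0.4755, -0.1098, -0.0006], 0.54), ('vial_3', [0.4755, 0.0067, 0.0976], 0.66), ('crank_grip', [0.4654, 0.0366, 0.1379], 0.4)]
side [('hatch_grip', [0.5652, 0.1343, 0.1065], 0.74), ('marker_1', [0.3626, 0.0841, -0.0008], 0.45), ('forceps', [0.4773, -0.1106, -0.0018], 0.73), ('vial_3', [0.4712, 0.0052, 0.0958], 0.72), ('crank_grip', [0.4667, 0.0419, 0.1376], 0.5)]
hatch open target [0.56420976 0.13232166 0.1065    ]
```

View pics/f10.png

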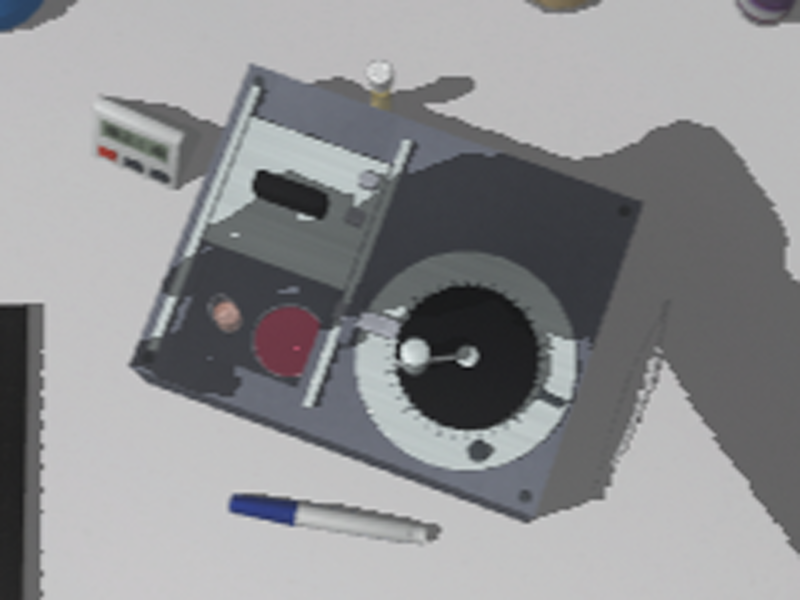

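The picture shows the hatch handle at the rear (290,195), the bay open, the bolt drawn toward the dial (375,325), the timer, tube and marker in place, and the arm clear.

```bash
python3 -c "
from h import *
print(telemetry.state()['t'],r.sign_off())"
```

```text
the job is handed in; nothing more can be done
36.95 None
```

I opened the lock without forcing it (about 8 N at the crank against the stop), slid the hatch fully back to its end stop, let go of both and handed the job in at 36.95 s; I saw nothing else disturbed.

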